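# Free the fuse carrier, then lift the sagging bolt and hold the vent flap ajar

## Robot

A 7-joint arm with a two-finger parallel gripper is mounted at the origin on the work surface. World frame = base frame: x ahead of the robot, y to its left, z up, the work surface at z = 0. Lengths are in m, angles in rad, forces in N, time in s.
With the tool pointing down it reaches from about 0.4 to 0.85 m from the base axis. Payload 4.5 kg.
Tool frame: the origin (TCP) lies midway between the tips of the shut fingers; the grasp point (between the pads) lies 19 mm behind it; y points along the fingers, z is the direction in which the jaws open and shut, and the axes are right-handed (so a half turn about y gives the same grasp; the last joint's range is limited). The gripper opens to 88 mm and grips with 3 to 60 N. Pads are 18 mm wide; open, the fingers measure 123 mm over their backs; the gripper's body (75 mm by 187 mm) begins 45 mm behind the grasp point.
Start: joints at [1.357, 0.689, -0.195, 1.565, 0.157, 0.902, -0.215], TCP at [0.153, -0.606, 0.207] pointing down, gripper open.
Joint ranges: [-3.01, 3.01], [-0.46, 2.08], [-1.47, 1.51], [0.13, 2.56], [-1, 4.14], [0.04, 2.09], [-2.66, 2.66]. Speed limits (rad/s): [2.57, 2.57, 3.14, 3.14, 3.14, 3.14, 3.14].

## Interface

Orientations are given as a unit quaternion [x, y, z, w].
In Python, from workcell import env, snapshot, calibration gives the robot as it stands.
- The arm moves only by the tool step_arm, never from a script. Its argument "rows" is a list that holds one entry, the list of rows, each a list of 7 numbers: the turn, a rotation vector about the world's x, y, z in rad, then the shift along the world's x, y, z in m, then the gripper's target within -1 to 1 (shut at 1, half-way at 0, fully open at -1). A call has 1 to 10 rows; each row is the pose to reach, as a shift and turn from the pose commanded when the call began; what a row does not reach only later rows make up. A row lasts 1/12 s, in which the tool goes at most 41.7 mm and 7.16 degrees, less where a joint would pass 70% of its speed; a pose out of reach is approached as far as the arm can. A call with a gripper value outside its range is refused whole. The fingers move at their own pace and stop on an object; "grip_force" is the grip in N (left out, the last holds). Time passes only in rows, so rows that repeat a pose let the fingers close. It gives the time, the measured TCP pose, the force and the opening at its end, in the units of the state.
- env.get_state(): the state, without advancing time (a new reading comes with each control period).
- snapshot(name): name is "scene" or "top" or "wrist"; returns the picture (400x640x3 uint8, red, green, blue); there is no depth.
- calibration(name): a dict with "intrinsics" (3x3 intrinsics, pixels), "dist_coeffs" ([k1, k2, p1, p2, k3] as OpenCV has them; the pictures are not rectified), "pose" (4x4, takes a point from camera to world coordinates); the wrist camera has in their place "hand_eye" (4x4, takes a point from camera to tool coordinates, whose origin is the TCP and whose axes are the tool frame's). Camera axes: x right, y down, z forward; pixel columns grow to the right and rows downward; lengths in m; the calibration is good to about 2 mm. A picture is of the moment at which its call begins: read the wrist's pose just before it. calibration takes no time and is no camera call.
- env.job_done(): hands the job in, once; it reports no verdict.
The state is a dict: "time": time; "qpos": joint angles; "qd": joint speeds; "effort": joint torques, N m; "position": TCP position; "ee_rot": TCP orientation; "contact_force": force on the tool from outside, world axes, zero at the start; "ft_torque": the same for the moment, N m; "width": finger opening in m.
Only numpy, scipy, OpenCV 4.12 (cv2) and the standard library are available. Lean on these libraries where they do the work, as an engineer would, in place of code of your own. Each camera call takes 0.05 s, during which the arm holds its last target.

## Task

The fuse carrier clamped in the little vise stands in the way of the copper vent flap: slide the vise jaw open, lift the ivory fuse carrier out, and stand it upright, let go, in the white tray with the blue floor. Then take the flap's barrel bolt by its red knob, lift the sagging bolt so that its nose clears the bent-up lip of the keeper while you pull it clear of the keeper towards the hinge, and swing the flap towards the robot to about 40 degrees. The flap springs shut, so finish while still holding it there steady by the red knob; leave everything else on the ledge undisturbed.

Things in the scene. Friction and masses are not known exactly. Their poses are not given: they have to be found in the camera images.
- vent: Fixed stand of the vent flap: a steel sill 320 mm wide with two green posts, up to 175 mm tall. Origin: on the ledge under the middle of the closed flap; x points away from the robot through the flap, y along the closed flap towards its hinge post, z up.
- keeper: Keeper on the latch post, axes and origin as the vent's. Two upright steel walls 27 mm apart, at y -106 to -146 mm, tops at z 205 mm; on the hinge side a yellow bent-up lip (y -112 to -106), 12.5 mm high, top at z 159.5. The bolt's nose sits in this pocket; the walls stop the flap from swinging until the nose is drawn out past the lip.
- gate (a joint): Angle of the copper vent flap, rad: 0 closed, grows as its free edge swings towards the robot (clockwise from above), stop at 0.95. A spring pulls it shut: 0.2 N m closed, about 0.5 N m at 0.7 rad.
- gate_stile (a point): Middle of the flap's free edge, 110 mm above the ledge, 220 mm from the hinge axis. The flap is 16 mm thick, from z 75 to 145 mm, so it passes over the vise but hits the fuse carrier. Two brass barrel loops on its top edge reach z 199 mm.
- gate_hinge (a point): Point on the flap's vertical pin hinge, 145 mm above the ledge; at y = +120 mm in the vent's frame.
- bolt (a joint): Draw of the barrel bolt along the flap, m: grows as it is pulled towards the hinge, 0 to 0.042, starts between 0 and 0.005; about 1.5 N of friction, stays where left. The nose comes against the lip at 0.007 unless lifted, and is past the lip and the keeper walls from 0.025.
- bolt_lift (a joint): Lift of the bolt in its worn barrel, m: 0 sagging, 0.022 highest; it falls back by its weight (2.5 N). The nose clears the lip when lifted more than 0.0115.
- knob: Red ball, 22 mm across, on an upright steel post 14 mm in diameter that stands on the bolt; pull and lift the bolt by it. Origin: the ball's centre, 243 mm above the ledge with the bolt sagging; the post reaches 72 mm down from there. Its axes turn with the flap: y along the flap towards the hinge (the way to pull), z up. With the bolt fully in, it is 170 mm from the hinge axis.
- knob_grip (a point): Point on the knob's post to grip, 15 mm below the ball's centre (228 mm above the ledge with the bolt sagging).
- vise: Small fixed blue vise, base 168 x 72 x 12 mm in front of the flap. Origin: on the ledge under the place where the carrier stands (12 mm above, on the bed); x points from the moving jaw to the fixed jaw (away from the robot), y across, z up. Fixed jaw at x 23 to 47 mm, up to z 36 mm.
- jaw (a joint): Opening of the vise's steel moving jaw, m: 0 closed, 0.035 fully open, starts 0 to 0.003; slides along the vise's -x (towards the robot) against 3 N of friction and stays where left. Its lip overlaps the carrier's foot by 5 mm, so open it at least 0.02 before lifting.
- jaw_grip (a point): Grip point on the jaw's upright black handle: 15 mm in diameter, from z 33 to 70 mm; the point is at z 56 mm, 70 mm from the carrier's axis when the jaw is closed.
- carrier: Ivory porcelain fuse carrier with copper bands, about 0.2 kg: upright block 32 x 32 mm, 100 mm tall, on a foot 44 (x) x 34 (y) x 10 mm. Origin: centre of its underside; z up along it. Its y axis runs across the vise: in the vise only its two y faces are free to grip, above the jaws (z 40 to 100 mm over its underside).
- tray: White enamelled tray with a blue floor, fixed, 160 (x) x 130 (y) x 28 mm, walls 5 mm. Origin: centre of its underside.
- tray_in (a point): Centre of the white tray's inner floor, 5 mm above the ledge.
- spares: Dark wooden spares tray with fuses in it, fixed, same size as the white tray; not to be used. Origin: centre of its underside.
- burner: Bystander: blackened bronze lamp burner, round, 90 mm wide, 95 mm tall, stands behind the flap. Origin: at its underside.
- chimney: Bystander: frosted glass chimney, open tube, up to 72 mm wide, 160 mm tall, standing. Origin: at its underside.
- wrench: Bystander: hex wrench with red grip, L-shaped, about 130 mm long, 16 mm high, lying. Origin: at its underside.
- jar: Bystander: amber jar, 60 mm wide, 80 mm tall, standing. Origin: at its underside.
- torch: Bystander: yellow torch, 42 mm wide, 120 mm tall, standing. Origin: at its underside.
- brush: Bystander: brush, wooden-handled, lying. Origin: at its underside.
Mind the look-alikes: they are no part of the job. Of the things like the tray, leave any that is turquoise; of the rest the smaller one is meant.

How it is judged:
On the way, in this order (a step that is already met when the one before it is completed fails the run):
1. the vise jaw is slid open with the carrier still standing in the vise (value of joint jaw above 0.012 m and horizontal distance between carrier and vise below 0.04 m), for 0.1 s.
2. the fuse carrier stands upright in the white tray, let go (x of carrier in the frame of tray_in between -0.055 and 0.055 m and y of carrier in the frame of tray_in between -0.045 and 0.045 m and z of carrier in the frame of tray_in between -0.004 and 0.006 m and angle between carrier's own z axis and vertical below 0.12 rad and linear speed of carrier below 0.03 m/s and contact force between the fingers and carrier below 0.05 N), for 0.2 s.
3. the bolt is lifted over the keeper's lip while being pulled, the flap still closed (value of joint bolt_lift above 0.009 m and value of joint bolt between 0.01 and 0.03 m and value of joint gate below 0.1 rad), for 0.04 s.
4. the bolt is drawn clear of the keeper (value of joint bolt above 0.026 m), for 0.1 s.
At the end, for the whole second after the job is handed in: Flap held still 30 to 50 degrees (0.52 to 0.87 rad) open, fingers on the red knob with over 1 N, bolt drawn over 20 mm, jaw open over 10 mm; carrier upright (7 degrees), at rest, let go, on the white tray's floor (within 55 mm in x, 45 mm in y of its centre) (all of step 2 and value of joint gate between 0.52 and 0.87 rad and velocity of joint gate between -0.1 and 0.1 rad/s and value of joint bolt above 0.02 m and contact force between the fingers and knob above 1 N and value of joint jaw above 0.01 m); the arm keeps its last pose, push and grip.
It fails at once if the burner, chimney, wrench, jar, torch or brush is disturbed (moved over 30 mm) (distance of any of burner, chimney, wrench, jar, torch, brush from where it was at the start of the episode above 0.03 m).
It also fails if it takes over 64 s, if anything falls off the work surface, if the arm or the gripper's body presses on something with over 40 N, if the wrist force passes 120 N, or if a joint passes its speed limit or range.

## Working session

There is one attempt and no reset: what is moved stays moved. The work goes in short steps, Python scripts to look and compute and a tool call to move; the robot and the scene stay as the last step left them, time stands still between calls to the robot, and variables do not carry over. Pictures are saved under pics/ and viewed, and the job is handed in when it is done.

Besides the shell and the picture viewer there is one more tool, called in YAML: its name, and indented under it one key for each argument. step_arm: Moves the arm, as the interface text tells. Its arguments: {"type":"object","properties":{"rows":{"type":"array","items":{"type":"array","items":{"type":"array","items":{"type":"number"}}}},"grip_force":{"type":"number"}},"required":["rows"]}

```bash
mkdir -p pics; ls
python3 - <<'E'
from workcell import env, snapshot, calibration
import cv2, numpy as np
np.set_printoptions(precision=4,suppress=True)
for n in ["scene","top","wrist"]:
    im=snapshot(n); cv2.imwrite(f"pics/{n}0.png",im[:,:,::-1]); c=calibration(n); print(n,c)
print(env.get_state())
E
```

```text
pics
scene {'intrinsics': array([[508.6116,   0.    , 318.6366],
       [  0.    , 508.6116, 198.6948],
       [  0.    ,   0.    ,   1.    ]]), 'dist_coeffs': array([0.0282, 0.    , 0.    , 0.    , 0.    ]), 'pose': array([[ 0.8762,  0.4005, -0.2682,  0.904 ],
       [ 0.482 , -0.7248,  0.4923, -0.7841],
       [ 0.0028, -0.5606, -0.8281,  1.5577],
       [ 0.    ,  0.    ,  0.    ,  1.    ]])}
top {'intrinsics': array([[499.3095,   0.    , 318.9596],
       [  0.    , 499.3095, 191.6791],
       [  0.    ,   0.    ,   1.    ]]), 'dist_coeffs': array([-0.0633,  0.    ,  0.    ,  0.    ,  0.    ]), 'pose': array([[ 0.0023, -0.9907,  0.1363,  0.2481],
       [-1.    , -0.0012,  0.0083,  0.0252],
       [-0.008 , -0.1363, -0.9906,  1.7321],
       [ 0.    ,  0.    ,  0.    ,  1.    ]])}
wrist {'intrinsics': array([[295.0588,   0.    , 316.8494],
       [  0.    , 295.0588, 199.0462],
       [  0.    ,   0.    ,   1.    ]]), 'dist_coeffs': array([-0.046,  0.   ,  0.   ,  0.   ,  0.   ]), 'hand_eye': array([[ 0.0011,  0.9625,  0.2714, -0.0684],
       [-0.001 , -0.2714,  0.9625, -0.1776],
       [ 1.    , -0.0013,  0.0007,  0.0007],
       [ 0.    ,  0.    ,  0.    ,  1.    ]])}
{'time': 0.15, 'qpos': array([ 1.3568,  0.6898, -0.1945,  1.5661,  0.1573,  0.9025, -0.2151]), 'qd': array([ 0.0006, -0.0037,  0.0007, -0.0043,  0.001 ,  0.0001, -0.0001]), 'effort': array([ -0.0016, -52.7865,  -1.2687, -15.3588,  -0.0525,   0.0039,
         0.0001]), 'position': array([ 0.1531, -0.6054,  0.2064]), 'ee_rot': array([-0.0875,  0.7021, -0.7012,  0.0873]), 'contact_force': array([-0.4217, -0.3547,  0.4444]), 'ft_torque': array([ 0.002 , -0.0041, -0.0233]), 'width': 0.08794677147601565}
```

View pics/scene0.png

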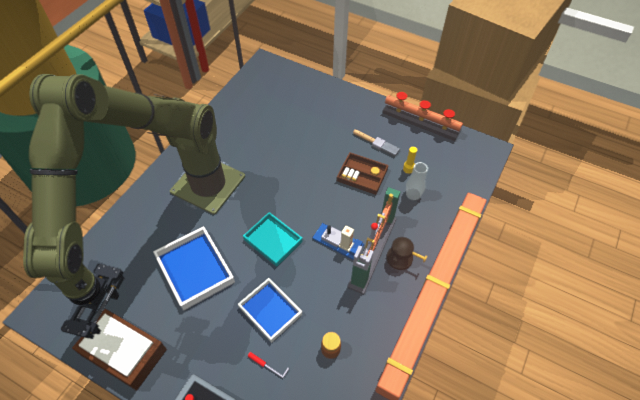

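View pics/top0.png

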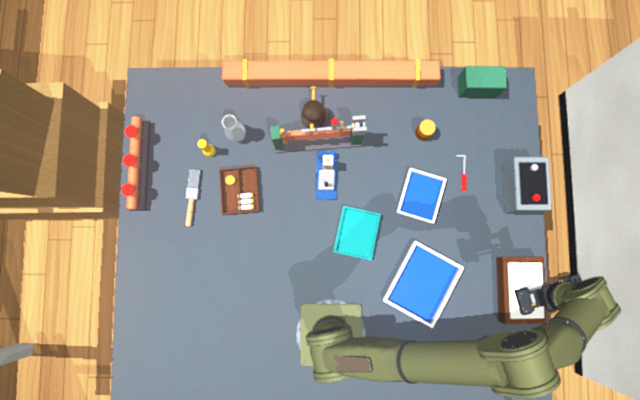

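View pics/wrist0.png

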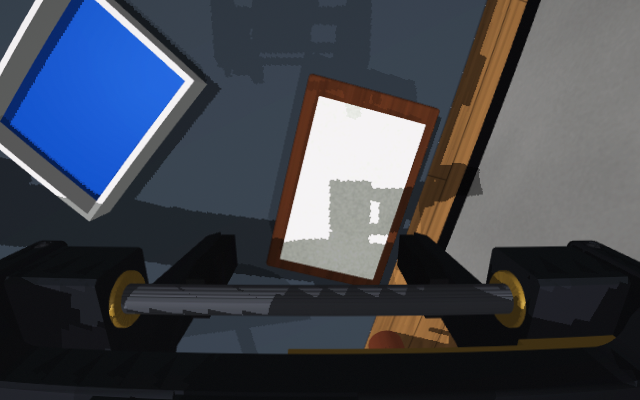

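The top view shows the vise near (327,175), the flap at about (320,133) with its hinge post at left (277,138) and the keeper at right (358,125). The small white tray is at (422,195); the larger white tray and the turquoise one are decoys. I'll zoom in next.

Run:
```python
import cv2
t=cv2.imread("pics/top0.png"); cv2.imwrite("pics/top0z.png",cv2.resize(t[80:210,250:390],None,fx=5.5,fy=4.6*5.5/5.5,interpolation=cv2.INTER_CUBIC)[:600,:800])
cv2.imwrite("pics/top0z.png",cv2.resize(t[100:210,260:400],None,fx=5,fy=5,interpolation=cv2.INTER_CUBIC))
cv2.imwrite("pics/top0tray.png",cv2.resize(t[155:235,385:465],None,fx=6,fy=6,interpolation=cv2.INTER_CUBIC))
s=cv2.imread("pics/scene0.png"); cv2.imwrite("pics/scene0z.png",cv2.resize(s[180:300,300:440],None,fx=5,fy=5,interpolation=cv2.INTER_CUBIC))
```

```text
(no output)
```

View pics/top0z.png

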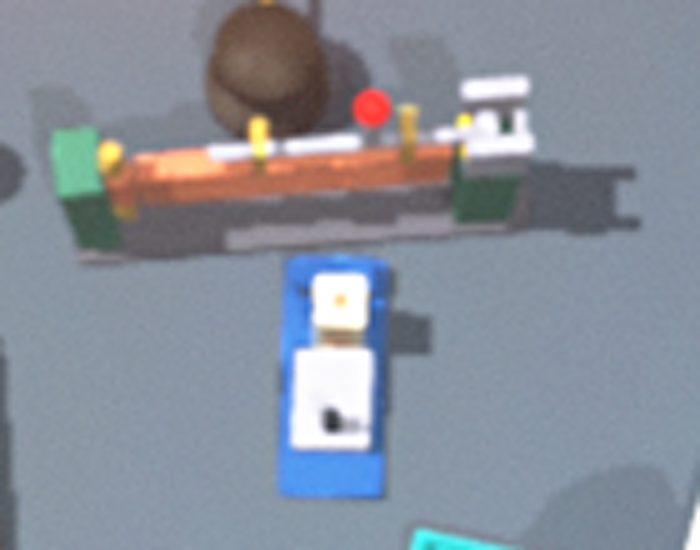

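View pics/scene0z.png

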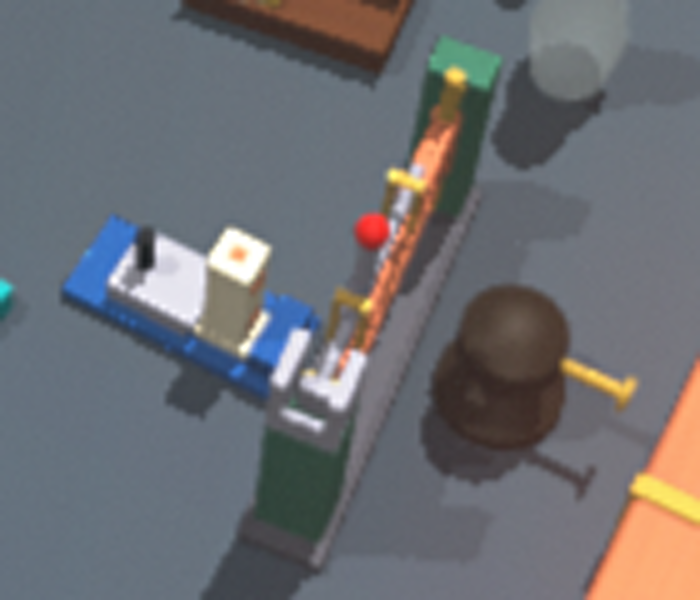

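View pics/top0tray.png

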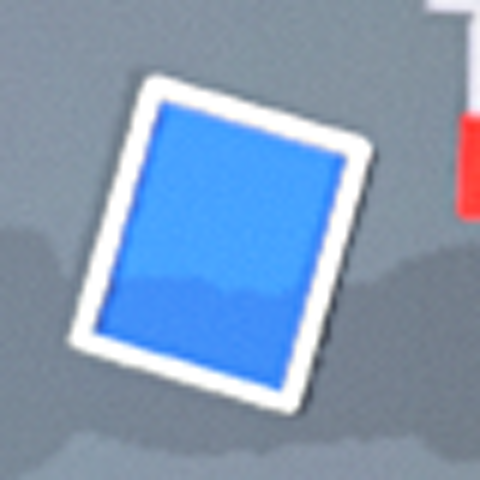

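```bash
cat > h.py <<'E'
import numpy as np, cv2
from scipy.spatial.transform import Rotation as R
from workcell import env, snapshot, calibration
np.set_printoptions(precision=4,suppress=True)
def ray(cam,uv,pose=None):
    c=calibration(cam); K=c["intrinsics"];P=c["pose"] if pose is None else pose
    n=cv2.undistortPoints(np.array([[uv]],float),K,c["dist_coeffs"])[0,0]
    d=P[:3,:3]@np.array([n[0],n[1],1]); return P[:3,3],d
def atz(cam,uv,z,pose=None):
    o,d=ray(cam,uv,pose); return o+d*(z-o[2])/d[2]
def tri(*rs):
    A=np.zeros((3,3));b=np.zeros(3);
    for o,d in rs:
        d=d/np.linalg.norm(d);M=np.eye(3)-np.outer(d,d);A+=M;b+=M@o
    p=np.linalg.solve(A,b); return p,[np.linalg.norm(np.cross(p-o,d/np.linalg.norm(d))) for o,d in rs]
def wpose(st=None):
    st=st or env.get_state(); T=np.eye(4);T[:3,:3]=R.from_quat(st["ee_rot"]).as_matrix();T[:3,3]=st["position"]
    return T@calibration("wrist")["hand_eye"]
def proj(cam,p,pose=None):
    c=calibration(cam);P=np.linalg.inv(c["pose"] if pose is None else pose)
    return cv2.projectPoints(np.atleast_2d(p).astype(float),cv2.Rodrigues(P[:3,:3])[0],P[:3,3],c["intrinsics"],c["dist_coeffs"])[0][:,0]
E
python3 - <<'E'
from h import *
tz=lambda u,v:((u+.5)/5-.5+260,(v+.5)/5-.5+100)
sz=lambda u,v:((u+.5)/5-.5+300,(v+.5)/5-.5+180)
tt=lambda u,v:((u+.5)/6-.5+385,(v+.5)/6-.5+155)
for n,a,b,z in [("knob",(371,107),(371,231),.243),("cartop",(340,302),(240,254),.112),("handle",(330,411),(146,232),.070),("hingetop",(110,152),(455,75),.175)]:
    print(n,tri(ray("top",tz(*a)),ray("scene",sz(*b))),atz("top",tz(*a),z),atz("scene",sz(*b),z))
print("vise",[atz("top",tz(*p),.012)[:2] for p in [(287,256),(390,258),(384,496),(280,494)]])
print("visescene",[atz("scene",sz(*p),.012)[:2] for p in [(117,215),(64,290),(268,395)]])
print("sill",[atz("top",tz(*p),.0)[:2] for p in [(80,263),(525,235)]])
c=np.array([atz("top",tt(*p),.028)[:2] for p in [(152,75),(372,143),(294,413),(70,342)]]);print("tray",c,c.mean(0),np.linalg.norm(c-np.roll(c,-1,0),axis=1))
print("hinge post",atz("top",tz(78,132),.175),atz("top",tz(50,130),.175),atz("top",tz(98,128),.175),atz("top",tz(105,190),.175))
print("keeper tops",[atz("top",tz(*p),.205)[:2] for p in [(462,84),(528,82),(468,145),(533,143)]])
E
```

```text
knob (array([ 0.6718, -0.008 ,  0.2428]), [np.float64(0.0007680692378840014), np.float64(0.0007680692378839617)]) [ 0.6723 -0.0075  0.243 ] [ 0.6712 -0.0086  0.243 ]
cartop (array([0.5784, 0.0113, 0.1096]), [np.float64(0.0014808450368159229), np.float64(0.0014808450368162698)]) [0.5767 0.0104 0.112 ] [0.5801 0.0109 0.112 ]
handle (array([0.5088, 0.0162, 0.0754]), [np.float64(0.000911266872137151), np.float64(0.0009112668721370078)]) [0.5104 0.0168 0.07  ] [0.5067 0.0185 0.07  ]
hingetop (array([0.6585, 0.1575, 0.1886]), [np.float64(0.00020565006717192718), np.float64(0.00020565006717177285)]) [0.662  0.1585 0.175 ] [0.6562 0.167  0.175 ]
vise [array([0.63  , 0.0468]), array([ 0.6286, -0.0257]), array([ 0.4599, -0.021 ]), array([0.4612, 0.0511])]
visescene [array([0.4665, 0.0523]), array([ 0.4634, -0.0194]), array([ 0.6247, -0.0238])]
sill [array([0.6275, 0.1937]), array([ 0.648 , -0.1219])]
tray [[ 0.5691 -0.2762]
 [ 0.5295 -0.4028]
 [ 0.3734 -0.353 ]
 [ 0.414  -0.2257]] [ 0.4715 -0.3144] [0.1327 0.1638 0.1336 0.1631]
hinge post [0.6752 0.1793 0.175 ] [0.6766 0.1974 0.175 ] [0.6779 0.1665 0.175 ] [0.637  0.1614 0.175 ]
keeper tops [array([ 0.6982, -0.0658]), array([ 0.6996, -0.1075]), array([ 0.6586, -0.0693]), array([ 0.6599, -0.1102])]
```

Run:
```python
from h import *
s=env.get_state(); M=R.from_quat(s["ee_rot"]).as_matrix(); print(M)
print("yaw of tool z",np.degrees(np.arctan2(M[1,2],M[0,2])))
```

```text
[[-0.9695 -0.0005  0.2453]
 [-0.2453  0.0013 -0.9695]
 [ 0.0001 -1.     -0.0013]]
yaw of tool z -75.80271914355399
```

step_arm:
  rows:
    - [[0,0,-0.02,0.028,0.02,0.006,-1],[0,0,-0.04,0.055,0.045,0.012,-1],[0,0,-0.06,0.083,0.068,0.018,-1],[0,0,-0.08,0.11,0.091,0.024,-1],[0,0,-0.1,0.137,0.114,0.03,-1],[0,0,-0.12,0.165,0.137,0.036,-1],[0,0,-0.14,0.192,0.16,0.042,-1],[0,0,-0.16,0.22,0.183,0.048,-1],[0,0,-0.16,0.247,0.205,0.054,-1],[0,0,-0.16,0.257,0.24,0.054,-1]]

```text
time: 0.98
position: [0.415, -0.3662, 0.262]
ee_rot: [0.03, -0.705, 0.708, -0.033]
contact_force: [0.8, -0.2, -0.2]
width: 0.0882
```

step_arm:
  rows:
    - [[0,0,-0.02,0.01,0.035,0,-1],[0,0,-0.04,0.02,0.07,0,-1],[0,0,-0.06,0.03,0.107,0,-1],[0,0,-0.08,0.04,0.144,0,-1],[0,0,-0.1,0.05,0.181,0,-1],[0,0,-0.12,0.06,0.218,0,-1],[0,0,-0.123,0.07,0.255,0,-1],[0,0,-0.123,0.08,0.292,0,-1],[0,0,-0.123,0.085,0.33,0,-1],[0,0,-0.123,0.085,0.36,0,-1]]

```text
time: 1.82
position: [0.4961, -0.0022, 0.261]
ee_rot: [0.012, 0.707, -0.707, -0.011]
contact_force: [0.5, 1.0, -0.8]
width: 0.0883
```

Run:
```python
from h import *
s=env.get_state(); M=R.from_quat(s["ee_rot"]).as_matrix(); print(s["time"],s["position"],s["qpos"],s["contact_force"],np.degrees(np.arctan2(M[1,2],M[0,2])))
np.save("w1.npy",wpose(s)); im=snapshot("wrist"); cv2.imwrite("pics/wrist1.png",im[:,:,::-1])
```

```text
1.8167 [ 0.4961 -0.0022  0.261 ] [-0.0086  0.4468 -0.1185  1.8774  0.0682  0.8202 -1.7653] [ 0.4638  0.9761 -0.7851] -91.85832516887147
```

View pics/wrist1.png

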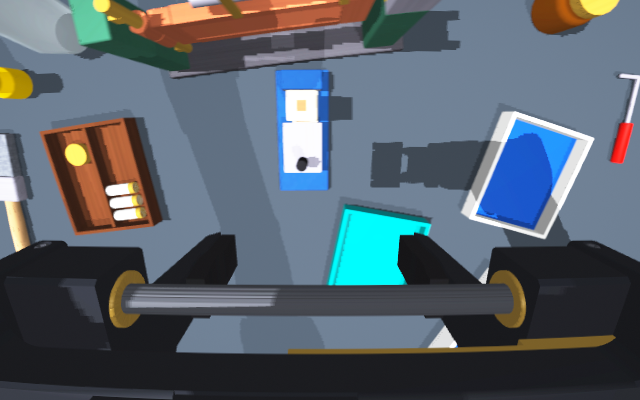

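Run:
```python
from h import *
W=np.load("w1.npy"); im=cv2.imread("pics/wrist1.png")
cv2.imwrite("pics/w1z.png",cv2.resize(im[55:200,255:345],None,fx=4,fy=4,interpolation=cv2.INTER_CUBIC))
cv2.imwrite("pics/w1k.png",cv2.resize(im[0:90,70:450],None,fx=2,fy=2,interpolation=cv2.INTER_CUBIC))
```

```text
(no output)
```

View pics/w1z.png

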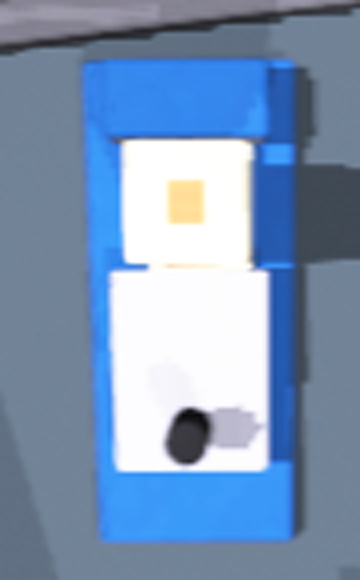

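Run:
```python
from h import *
W=np.load("w1.npy"); f=lambda u,v:((u+.5)/4-.5+255,(v+.5)/4-.5+55)
print(W[:3,3]); a=lambda u,v,z:atz("wrist",f(u,v),z,W)[:2]
print("car",a(187,201,.112)); print("handle top",a(184,445,.07))
print("vise",a(83,60,.012),a(296,61,.012),a(295,541,.012),a(100,541,.012))
print("jaw plate",a(112,270,.036),a(268,270,.036),a(268,471,.036),a(115,471,.036))
```

```text
[ 0.5646 -0.0058  0.4386]
car [0.5771 0.0104]
handle top [0.5052 0.0168]
vise [0.628  0.0483] [ 0.6251 -0.0235] [ 0.4585 -0.0192] [0.4609 0.0534]
jaw plate [0.5589 0.04  ] [ 0.5571 -0.0117] [ 0.4897 -0.0097] [0.4914 0.0432]
```

step_arm:
  rows:
    - [[0,0,0,0.006,0.009,-0.03,-1],[0,0,0,0.011,0.018,-0.065,-1],[0,0,0,0.011,0.018,-0.1,-1],[0,0,0,0.011,0.018,-0.135,-1],[0,0,0,0.011,0.018,-0.165,-1],[0,0,0,0.011,0.018,-0.19,-1],[0,0,0,0.011,0.018,-0.205,-1],[0,0,0,0.011,0.018,-0.215,-1],[0,0,0,0.011,0.018,-0.218,-1],[0,0,0,0.011,0.018,-0.218,-1]]

```text
time: 2.7
position: [0.5062, 0.0119, 0.0427]
ee_rot: [-0.012, -0.707, 0.707, 0.013]
contact_force: [0.8, -0.7, 0.6]
width: 0.088
```

Run:
```python
from h import *
s=env.get_state(); print(s["time"],s["position"],s["contact_force"])
np.save("w2.npy",wpose(s)); im=snapshot("wrist"); cv2.imwrite("pics/wrist2.png",im[:,:,::-1])
```

```text
2.7 [0.5062 0.0119 0.0427] [ 0.7654 -0.676   0.6428]
```

View pics/wrist2.png

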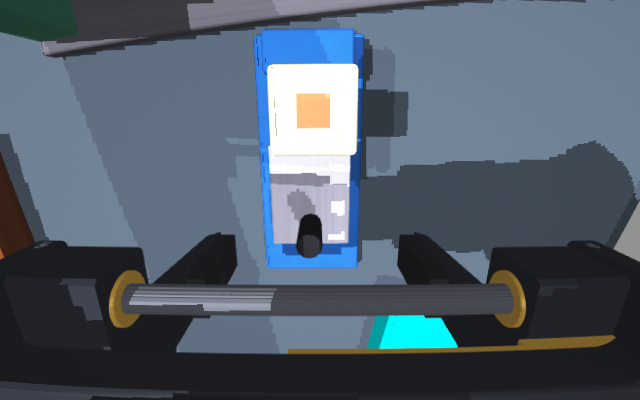

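Run:
```python
from h import *
W=np.load("w2.npy")
print(atz("wrist",(310,245),.07,W),atz("wrist",(313,109),.112,W),[atz("wrist",p,.112,W) for p in [(268,65),(358,65),(271,154),(356,154)]])
T=np.eye(4);s=env.get_state();print(proj("wrist",np.array(s["position"]),W),proj("wrist",s["position"]+[0,0,.019],W))
```

```text
[0.5062 0.0146 0.07  ] [0.5774 0.0096 0.112 ] [array([0.5925, 0.0244, 0.112 ]), array([ 0.5913, -0.0063,  0.112 ]), array([0.5621, 0.0256, 0.112 ]), array([ 0.561 , -0.0055,  0.112 ])]
[[314.9291 226.6759]] [[314.7564 238.5635]]
```

step_arm:
  rows:
    - [[0,0,0,0,0.003,0,0],[0,0,0,0,0.003,0,0.7],[0,0,0,0,0.003,0,1],[0,0,0,0,0.003,0,1],[0,0,0,0,0.003,0,1],[0,0,0,0,0.003,0,1],[0,0,0,0,0.003,0,1],[0,0,0,0,0.003,0,1]]
  grip_force: 20

```text
time: 3.42
position: [0.5063, 0.015, 0.0431]
ee_rot: [-0.012, -0.707, 0.707, 0.012]
contact_force: [0.9, -0.2, 1.0]
width: 0.0368
```

step_arm:
  rows:
    - [[0,0,0,0,0,0,1],[0,0,0,0,0,0,1],[0,0,0,0,0,0,1],[0,0,0,0,0,0,1],[0,0,0,0,0,0,1]]

```text
time: 3.83
position: [0.5063, 0.0151, 0.043]
ee_rot: [-0.012, -0.707, 0.707, 0.012]
contact_force: [-0.6, 0.5, -0.2]
width: 0.0036
```

Run:
```python
from h import *
s=env.get_state(); print(s["width"],s["position"],s["contact_force"])
np.save("w3.npy",wpose(s)); im=snapshot("wrist"); cv2.imwrite("pics/wrist3.png",im[:,:,::-1])
im=snapshot("scene"); cv2.imwrite("pics/scene3.png",cv2.resize(im[180:300,280:420,::-1],None,fx=5,fy=5,interpolation=cv2.INTER_CUBIC))
```

```text
0.003551822520022124 [0.5063 0.0151 0.043 ] [-0.5995  0.4943 -0.1787]
```

View pics/wrist3.png

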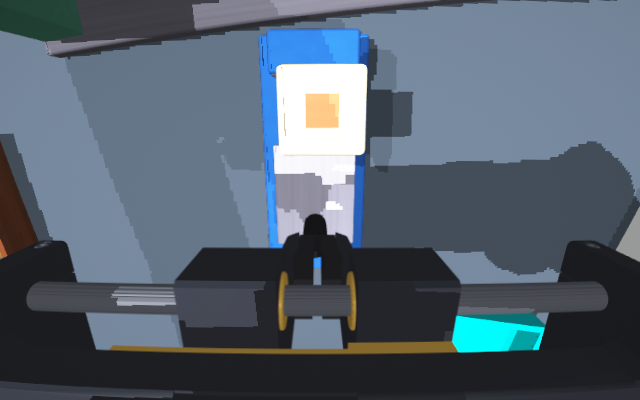

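View pics/scene3.png

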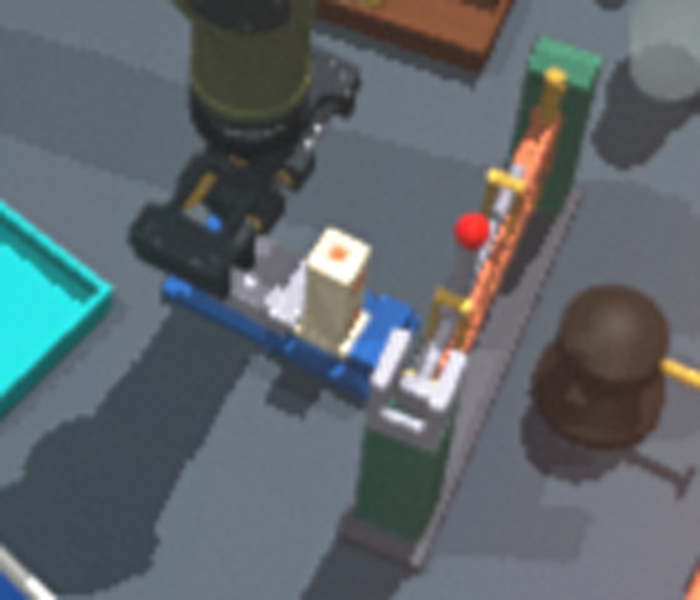

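Run:
```python
from h import *
im=cv2.imread("pics/wrist3.png")
im=cv2.convertScaleAbs(im,alpha=1.0,beta=0); im=(255*(im/255.)**.5).astype('uint8')
cv2.imwrite("pics/w3z.png",cv2.resize(im[190:340,230:400],None,fx=4,fy=4,interpolation=cv2.INTER_CUBIC))
```

```text
(no output)
```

View pics/w3z.png

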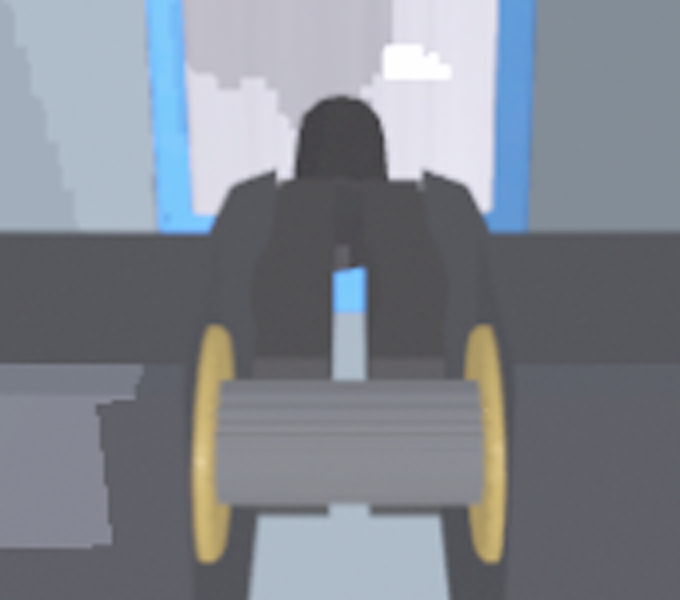

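Run:
```python
from h import *
W=np.load("w3.npy"); s=env.get_state(); M=R.from_quat(s["ee_rot"]).as_matrix();print(M)
for y in (0,-.019,-.03,-.045):
  for x in (-.009,0,.009):
    p=s["position"]+M@np.array([x,y,0]); print(x,y,p,proj("wrist",p,W))
for z in (.033,.07):
  print("handle",z,proj("wrist",np.array([.506,.0146,z]),W))
```

```text
[[-0.9994  0.     -0.0351]
 [ 0.0351 -0.0001 -0.9994]
 [-0.     -1.      0.0001]]
-0.009 0 [0.5153 0.0148 0.043 ] [[314.8743 213.696 ]]
0 0 [0.5063 0.0151 0.043 ] [[314.9171 226.9846]]
0.009 0 [0.4973 0.0154 0.043 ] [[314.9591 239.9202]]
-0.009 -0.019 [0.5153 0.0148 0.062 ] [[314.6873 224.2849]]
0 -0.019 [0.5063 0.0151 0.062 ] [[314.7377 238.8279]]
0.009 -0.019 [0.4973 0.0154 0.062 ] [[314.7871 252.9365]]
-0.009 -0.03 [0.5153 0.0148 0.073 ] [[314.5595 231.5293]]
0 -0.03 [0.5063 0.0151 0.073 ] [[314.6155 246.9071]]
0.009 -0.03 [0.4973 0.0154 0.073 ] [[314.6702 261.7902]]
-0.009 -0.045 [0.5153 0.0148 0.088 ] [[314.3552 243.1161]]
0 -0.045 [0.5063 0.0151 0.088 ] [[314.4208 259.7888]]
0.009 -0.045 [0.4973 0.0154 0.088 ] [[314.4847 275.8626]]
handle 0.033 [[315.7642 222.0378]]
handle 0.07 [[315.5862 245.0914]]
```

step_arm:
  rows:
    - [[0,0,0,0,0,0,-1],[0,0,0,0,0,0,-1],[0,0,0,0,0,0,-1],[0,0,0,0,0,0,-1],[0,0,0,0,0,0,-1],[0,0,0,0,0,0,-1],[0,0,0,0,0,-0.006,-1],[0,0,0,0,0,-0.012,-1],[0,0,0,0,0,-0.018,-1],[0,0,0,0,0,-0.018,-1]]

```text
time: 4.77
position: [0.5054, 0.0151, 0.0236]
ee_rot: [-0.012, -0.707, 0.707, 0.013]
contact_force: [-0.0, -0.2, -0.5]
width: 0.0652
```

Run:
```python
from h import *
s=env.get_state(); print(s["width"],s["position"],s["contact_force"])
np.save("w4.npy",wpose(s)); im=snapshot("wrist"); cv2.imwrite("pics/wrist4.png",im[:,:,::-1])
im=snapshot("scene"); cv2.imwrite("pics/scene4.png",cv2.resize(im[180:300,280:420,::-1],None,fx=5,fy=5,interpolation=cv2.INTER_CUBIC))
```

```text
0.06520117762068472 [0.5054 0.0151 0.0236] [-0.0426 -0.2481 -0.4862]
```

View pics/wrist4.png

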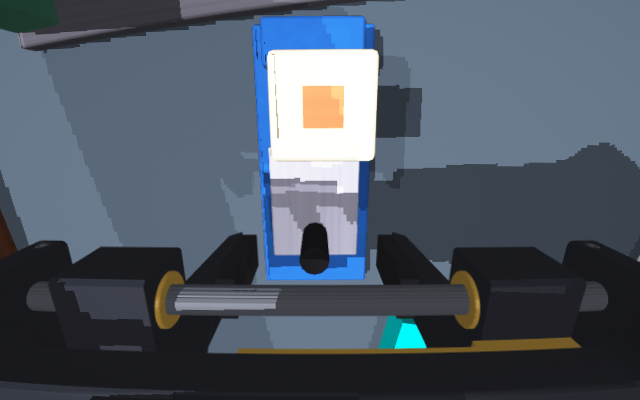

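View pics/scene4.png

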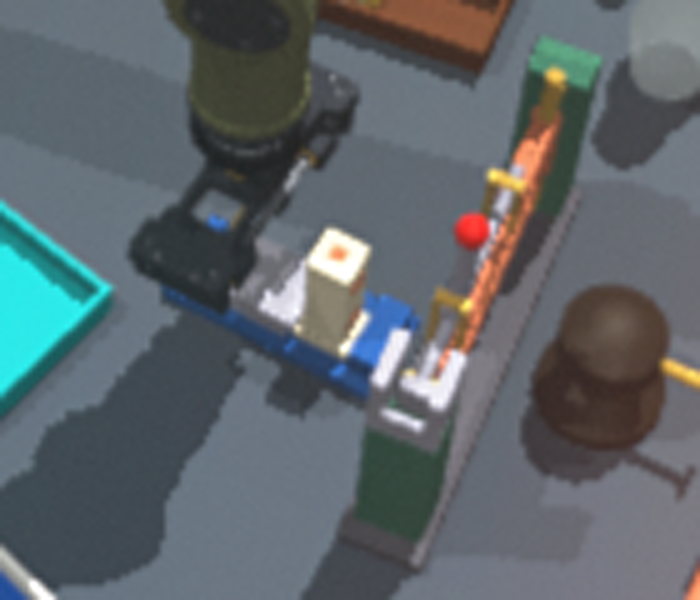

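step_arm:
  rows:
    - [[0,0,0,0,0,0,1],[0,0,0,0,0,0,1],[0,0,0,0,0,0,1],[0,0,0,0,0,0,1],[0,0,0,0,0,0,1],[0,0,0,0,0,0,1],[0,0,0,0,0,0,1],[0,0,0,0,0,0,1],[0,0,0,0,0,0,1],[0,0,0,0,0,0,1]]

```text
time: 5.7
position: [0.5064, 0.0165, 0.0251]
ee_rot: [0.012, 0.708, -0.706, -0.012]
contact_force: [-0.3, 2.9, 0.3]
width: 0.0138
```

step_arm:
  rows:
    - [[0,0,0,-0.003,0,0,1],[0,0,0,-0.006,0,0,1],[0,0,0,-0.01,0,0,1],[0,0,0,-0.014,0,0,1],[0,0,0,-0.018,0.001,0,1],[0,0,0,-0.022,0.001,0,1],[0,0,0,-0.026,0.001,0,1],[0,0,0,-0.031,0.001,0,1],[0,0,0,-0.031,0.001,0,1],[0,0,0,-0.031,0.001,0,1]]

```text
time: 6.53
position: [0.4747, 0.0173, 0.0251]
ee_rot: [0.012, 0.707, -0.707, -0.012]
contact_force: [1.3, 4.9, -1.1]
width: 0.0136
```

Run:
```python
from h import *
s=env.get_state(); print(s["width"],s["position"],s["contact_force"])
np.save("w5.npy",wpose(s)); im=snapshot("wrist"); cv2.imwrite("pics/wrist5.png",im[:,:,::-1])
```

```text
0.01355777470704085 [0.4747 0.0173 0.0251] [ 1.2902  4.9407 -1.0999]
```

View pics/wrist5.png

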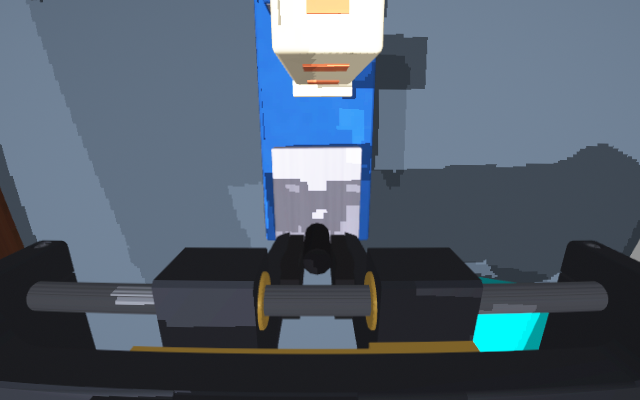

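The jaw slid open about 31 mm and the carrier stands free; the handle is between the fingers at (317,250). I'll measure how the handle sits relative to the TCP.

Run:
```python
from h import *
W=np.load("w5.npy"); 
print(atz("wrist",(318,261),.07,W), "jaw edge",atz("wrist",(273,149),.036,W),atz("wrist",(361,148),.036,W),"foot",[atz("wrist",p,.022,W) for p in [(293,96),(351,96)]])
```

```text
[0.4739 0.0155 0.07  ] jaw edge [0.5264 0.0389 0.036 ] [ 0.5252 -0.0104  0.036 ] foot [array([0.5552, 0.0272, 0.022 ]), array([ 0.554 , -0.0066,  0.022 ])]
```

step_arm:
  rows:
    - [[0,0,0,0,0,0,-1],[0,0,0,0,0,0,-1],[0,0,0,0,0,0,-1],[0,0,0,0,0,0,-1],[0,0,0,0,0,0.03,-1],[0,0,0,0,0,0.065,-1],[0,0,0,0,0,0.1,-1],[0,0,0,0,-0.003,0.135,-1],[0,0,0,0.03,-0.006,0.155,-1],[0,0,0,0.065,-0.007,0.155,-1]]

```text
time: 7.42
position: [0.541, 0.0078, 0.1849]
ee_rot: [-0.015, -0.707, 0.707, 0.011]
contact_force: [0.9, 0.2, -1.4]
width: 0.0786
```

step_arm:
  rows:
    - [[0,0,0,0.02,0,0,-1],[0,0,0,0.036,0,0,-1],[0,0,0,0.036,0,0,-1]]

```text
time: 7.67
position: [0.5793, 0.0084, 0.1801]
ee_rot: [-0.014, -0.707, 0.707, 0.012]
contact_force: [0.0, -0.4, 0.1]
width: 0.0881
```

Run:
```python
from h import *
s=env.get_state(); print(s["width"],s["position"],s["contact_force"])
np.save("w6.npy",wpose(s)); im=snapshot("wrist"); cv2.imwrite("pics/wrist6.png",im[:,:,::-1])
im=snapshot("scene"); cv2.imwrite("pics/scene6.png",cv2.resize(im[150:290,280:440,::-1],None,fx=5,fy=4.3*5/4.3*.85,interpolation=cv2.INTER_CUBIC)); cv2.imwrite("pics/scene6f.png",im[:,:,::-1])
M=R.from_quat(s["ee_rot"]).as_matrix()
for z in (-.04,.04):
  for y in (0,-.03): print(z,y,proj("scene",s["position"]+M@np.array([0,y,z])))
```

```text
0.08813959846039988 [0.5793 0.0084 0.1801] [ 0.0213 -0.3853  0.057 ]
-0.04 0 [[354.1127 210.9369]]
-0.04 -0.03 [[354.6599 205.806 ]]
0.04 0 [[341.8908 229.2946]]
0.04 -0.03 [[342.2584 224.3265]]
```

View pics/wrist6.png

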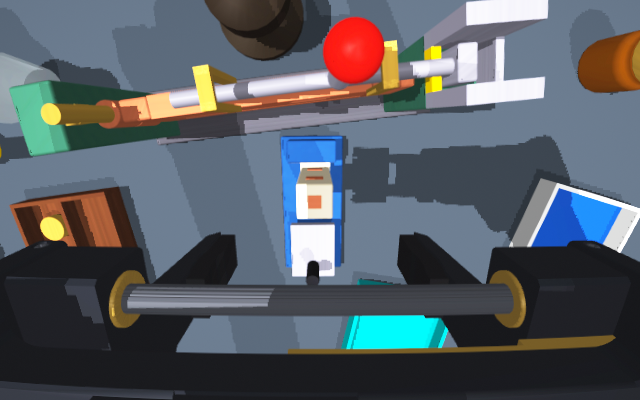

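View pics/scene6.png

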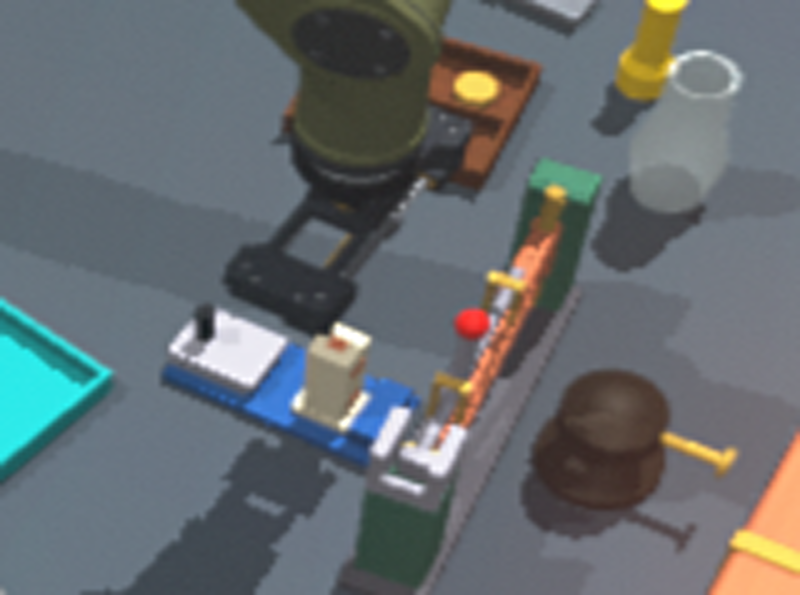

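step_arm:
  rows:
    - [[0,0,0,-0.001,0.001,-0.03,-1],[0,0,0,-0.002,0.002,-0.06,-1],[0,0,0,-0.002,0.002,-0.085,-1],[0,0,0,-0.002,0.002,-0.105,-1],[0,0,0,-0.002,0.002,-0.117,-1],[0,0,0,-0.002,0.002,-0.123,-1],[0,0,0,-0.002,0.002,-0.123,-1]]

```text
time: 8.35
position: [0.5729, 0.0109, 0.0563]
ee_rot: [-0.011, -0.707, 0.707, 0.013]
contact_force: [-0.0, -0.1, -0.2]
width: 0.0882
```

step_arm:
  rows:
    - [[0,0,0,0,0,0,1],[0,0,0,0,0,0,1],[0,0,0,0,0,0,1],[0,0,0,0,0,0,1],[0,0,0,0,0,0,1],[0,0,0,0,0,0,1],[0,0,0,0,0,0,1],[0,0,0,0,0,0,1]]
  grip_force: 25

```text
time: 9.02
position: [0.5743, 0.0111, 0.0571]
ee_rot: [-0.012, -0.707, 0.707, 0.012]
contact_force: [-0.6, 0.1, -0.5]
width: 0.037
```

Run:
```python
from h import *
s=env.get_state(); print(s["width"],s["position"],s["contact_force"])
im=snapshot("wrist"); cv2.imwrite("pics/wrist7.png",im[:,:,::-1])
im=snapshot("scene"); cv2.imwrite("pics/scene7.png",cv2.resize(im[180:300,280:420,::-1],None,fx=5,fy=5,interpolation=cv2.INTER_CUBIC))
```

```text
0.03700755330249713 [0.5743 0.0111 0.0571] [-0.5548  0.0741 -0.5336]
```

View pics/wrist7.png

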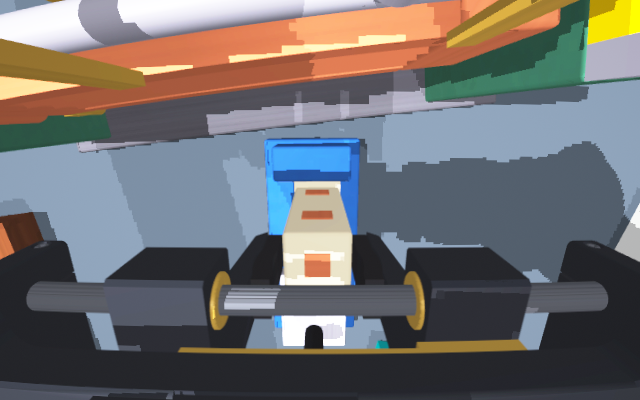

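View pics/scene7.png

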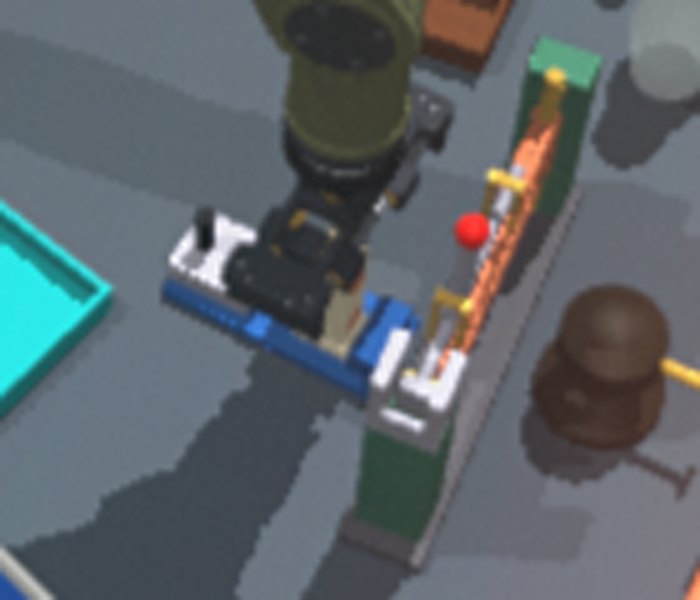

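step_arm:
  rows:
    - [[0,0,0,0,0,0,1],[0,0,0,0,0,0,1],[0,0,0,0,0,0,1],[0,0,0,0,0,0.004,1],[0,0,0,0,0,0.008,1],[0,0,0,0,0,0.012,1],[0,0,0,0,0,0.016,1],[0,0,0,0,0,0.02,1]]
  grip_force: 30

```text
time: 9.78
position: [0.5743, 0.0111, 0.0775]
ee_rot: [-0.012, -0.707, 0.707, 0.012]
contact_force: [0.6, 0.2, -2.7]
width: 0.0316
```

Run:
```python
from h import *
s=env.get_state(); print(s["width"],s["position"],s["contact_force"])
im=snapshot("scene"); cv2.imwrite("pics/scene8.png",cv2.resize(im[180:300,280:420,::-1],None,fx=5,fy=5,interpolation=cv2.INTER_CUBIC))
```

```text
0.03158080462813299 [0.5743 0.0111 0.0775] [ 0.6213  0.2018 -2.7048]
```

View pics/scene8.png

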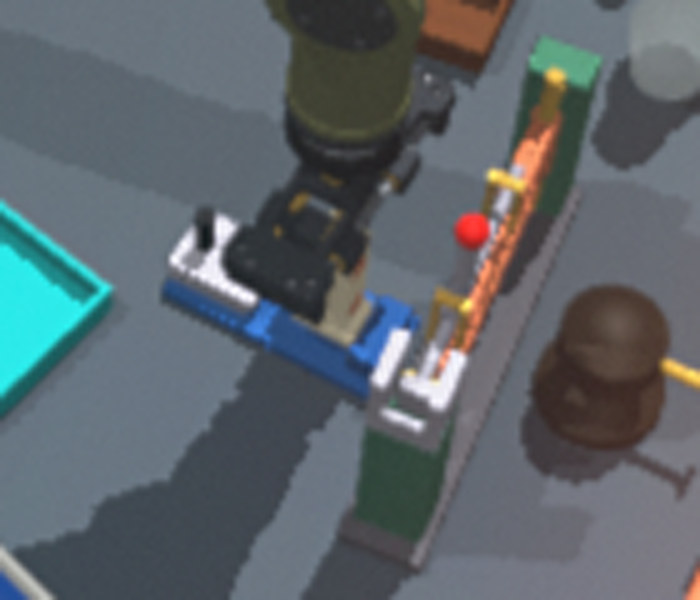

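step_arm:
  rows:
    - [[0,0,0,0,0,0.015,1],[0,0,0,0,0,0.04,1],[0,0,0,-0.003,-0.005,0.065,1],[0,0,0,-0.01,-0.02,0.08,1],[0,0,0,-0.02,-0.045,0.085,1],[0,0,0,-0.03,-0.075,0.085,1],[0,0,0,-0.04,-0.108,0.085,1],[0,0,0,-0.05,-0.142,0.085,1],[0,0,0,-0.06,-0.176,0.085,1],[0,0,0,-0.07,-0.21,0.085,1]]

```text
time: 10.67
position: [0.5035, -0.2004, 0.1623]
ee_rot: [-0.012, -0.707, 0.707, 0.012]
contact_force: [0.4, -0.4, -3.6]
width: 0.0318
```

step_arm:
  rows:
    - [[0,0,0,-0.01,-0.034,0,1],[0,0,0,-0.02,-0.066,0,1],[0,0,0,-0.028,-0.092,0,1],[0,0,0,-0.032,-0.107,0,1],[0,0,0,-0.034,-0.115,0,1],[0,0,0,-0.034,-0.115,0,1],[0,0,0,-0.034,-0.115,0,1]]

```text
time: 11.25
position: [0.4707, -0.3128, 0.162]
ee_rot: [0.012, 0.707, -0.707, -0.012]
contact_force: [1.1, 0.0, -1.6]
width: 0.0316
```

Run:
```python
from h import *
s=env.get_state(); print(s["width"],s["position"],s["contact_force"]); np.save("w9.npy",wpose(s))
im=snapshot("wrist"); cv2.imwrite("pics/wrist9.png",im[:,:,::-1])
im=snapshot("scene"); cv2.imwrite("pics/scene9.png",cv2.resize(im[220:340,180:320,::-1],None,fx=5,fy=5,interpolation=cv2.INTER_CUBIC))
```

```text
0.0316049413808768 [ 0.4707 -0.3128  0.162 ] [ 1.107   0.0464 -1.6015]
```

View pics/wrist9.png

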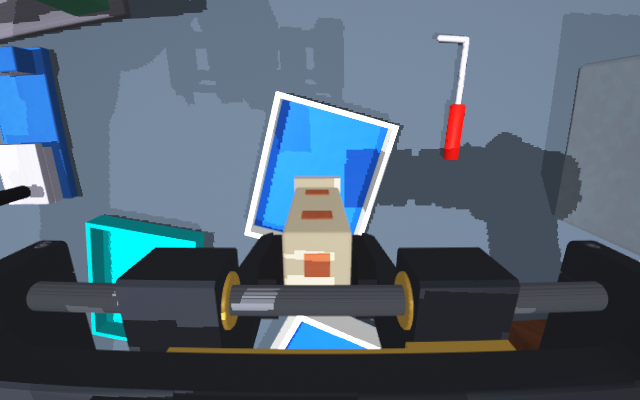

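View pics/scene9.png

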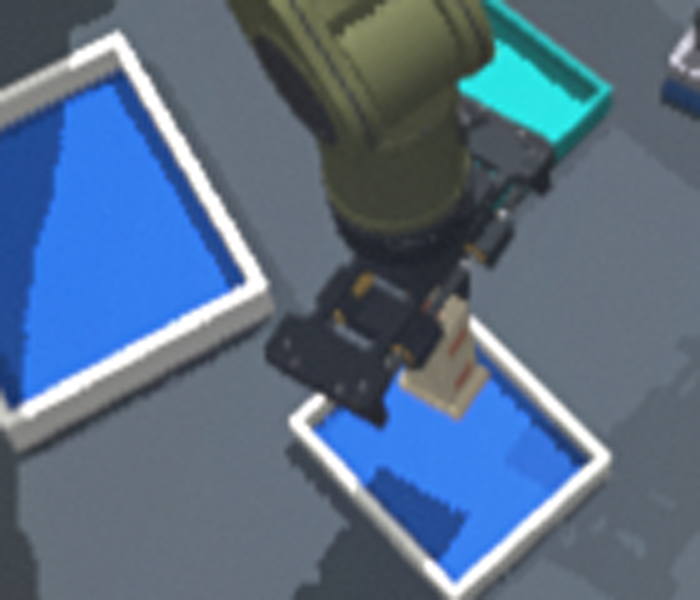

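Run:
```python
from h import *
W=np.load("w9.npy")
for p in [(277,93),(399,126),(246,234)]: print(atz("wrist",p,.028,W))
```

```text
[ 0.5634 -0.2773  0.028 ]
[ 0.5268 -0.4007  0.028 ]
[ 0.4131 -0.2311  0.028 ]
```

step_arm:
  rows:
    - [[0,0,0,0,0,-0.02,1],[0,0,0,0,0,-0.045,1],[0,0,0,0,0,-0.07,1],[0,0,0,0,0,-0.088,1],[0,0,0,0,0,-0.1,1],[0,0,0,0,0,-0.106,1],[0,0,0,0,0,-0.109,1],[0,0,0,0,0,-0.11,1],[0,0,0,0,0,-0.11,1]]

```text
time: 12.1
position: [0.4711, -0.3136, 0.0526]
ee_rot: [-0.013, -0.707, 0.707, 0.012]
contact_force: [0.1, 0.3, -2.1]
width: 0.0317
```

step_arm:
  rows:
    - [[0,0,0,0,0,-0.001,1],[0,0,0,0,0,-0.002,1],[0,0,0,0,0,-0.002,1]]

```text
time: 12.35
position: [0.4706, -0.3141, 0.0505]
ee_rot: [-0.013, -0.707, 0.707, 0.012]
contact_force: [-0.3, 0.8, -2.8]
width: 0.0318
```

step_arm:
  rows:
    - [[0,0,0,0,0,-0.001,1],[0,0,0,0,0,-0.001,1],[0,0,0,0,0,-0.001,1]]

```text
time: 12.6
position: [0.4706, -0.3142, 0.05]
ee_rot: [-0.013, -0.707, 0.707, 0.012]
contact_force: [-1.5, 0.9, 6.1]
width: 0.0316
```

Touching the floor now, with +6 N on the tool. I'll release and rise.

step_arm:
  rows:
    - [[0,0,0,0,0,0,0.2],[0,0,0,0,0,0,-0.2],[0,0,0,0,0,0,-0.5],[0,0,0,0,0,0,-1],[0,0,0,0,0,0,-1],[0,0,0,0,0,0.005,-1],[0,0,0,0,0,0.02,-1],[0,0,0,0,0,0.05,-1],[0,0,0,0,0,0.085,-1],[0,0,0,0,0,0.12,-1]]

```text
time: 13.43
position: [0.4697, -0.3135, 0.1702]
ee_rot: [0.012, 0.707, -0.707, -0.013]
contact_force: [0.8, -0.3, -0.5]
width: 0.0884
```

Run:
```python
from h import *
s=env.get_state(); print(s["width"],s["position"],s["contact_force"]); np.save("w10.npy",wpose(s))
im=snapshot("wrist"); cv2.imwrite("pics/wrist10.png",im[:,:,::-1])
im=snapshot("scene"); cv2.imwrite("pics/scene10.png",cv2.resize(im[220:340,180:320,::-1],None,fx=5,fy=5,interpolation=cv2.INTER_CUBIC))
```

```text
0.08836380709972033 [ 0.4697 -0.3135  0.1702] [ 0.7915 -0.292  -0.4705]
```

View pics/wrist10.png

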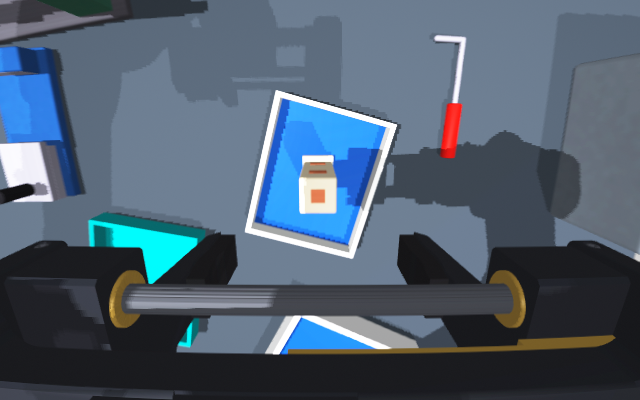

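View pics/scene10.png

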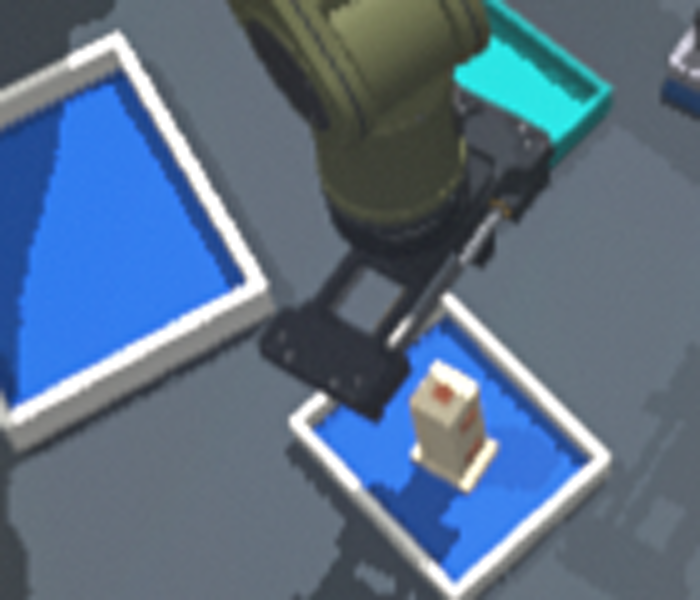

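Carrier stands upright near the tray's centre, at pixel (318,190) in the wrist view. Next I'll go above the red knob.

step_arm:
  rows:
    - [[0,0,0.01,0,0,0.03,-1],[0,0,0.02,0.005,0.008,0.06,-1],[0,0,0.04,0.015,0.025,0.085,-1],[0,0,0.06,0.03,0.05,0.1,-1],[0,0,0.08,0.05,0.08,0.1,-1],[0,0,0.1,0.069,0.112,0.1,-1],[0,0,0.108,0.089,0.144,0.1,-1],[0,0,0.108,0.109,0.176,0.1,-1],[0,0,0.108,0.129,0.208,0.1,-1],[0,0,0.108,0.149,0.24,0.1,-1]]

```text
time: 14.37
position: [0.6195, -0.0723, 0.2685]
ee_rot: [0.026, -0.707, 0.707, -0.025]
contact_force: [1.4, 0.5, 0.1]
width: 0.0882
```

step_arm:
  rows:
    - [[0,0,0,0.02,0.028,0,-1],[0,0,0,0.038,0.05,0,-1],[0,0,0,0.05,0.063,0,-1],[0,0,0,0.053,0.066,0,-1],[0,0,0,0.053,0.066,0,-1],[0,0,0,0.053,0.066,0,-1]]

```text
time: 14.87
position: [0.6714, -0.0096, 0.2685]
ee_rot: [0.026, -0.706, 0.707, -0.025]
contact_force: [0.7, -0.2, -0.0]
width: 0.0882
```

Run:
```python
from h import *
s=env.get_state(); M=R.from_quat(s["ee_rot"]).as_matrix(); print(s["time"],s["width"],s["position"],s["qpos"],np.degrees(np.arctan2(M[1,2],M[0,2]))); np.save("w11.npy",wpose(s))
im=snapshot("wrist"); cv2.imwrite("pics/wrist11.png",im[:,:,::-1])
```

```text
14.8667 0.08820033593621189 [ 0.6714 -0.0096  0.2685] [ 0.0467  0.701  -0.204   1.327   0.1467  1.13   -1.6727] -85.90379282650156
```

View pics/wrist11.png

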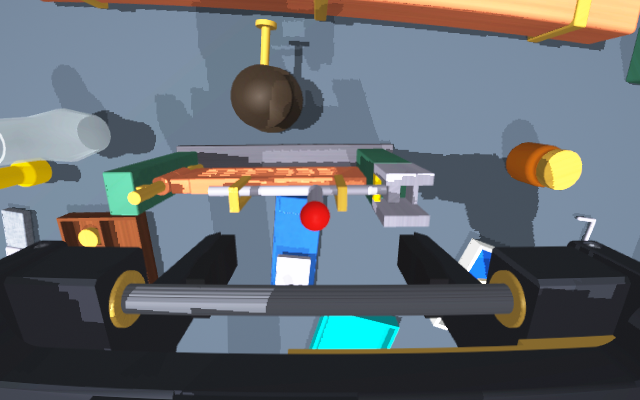

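Run:
```python
from h import *
W=np.load("w11.npy")
print("knob",atz("wrist",(315,215.5),.243,W)); print("hinge pin top",atz("wrist",(134,196),.19,W))
im=cv2.imread("pics/wrist11.png");cv2.imwrite("pics/w11z.png",cv2.resize(im[140:235,95:445],None,fx=2.2,fy=2.2,interpolation=cv2.INTER_CUBIC))
print("keeper walls", [atz("wrist",p,.205,W)[:2] for p in [(380,180),(434,181),(378,224),(430,224)]])
```

```text
knob [ 0.6703 -0.0095  0.243 ]
hinge pin top [0.6591 0.1558 0.19  ]
keeper walls [array([ 0.6922, -0.0623]), array([ 0.6947, -0.108 ]), array([ 0.6532, -0.0656]), array([ 0.6563, -0.1114])]
```

View pics/w11z.png

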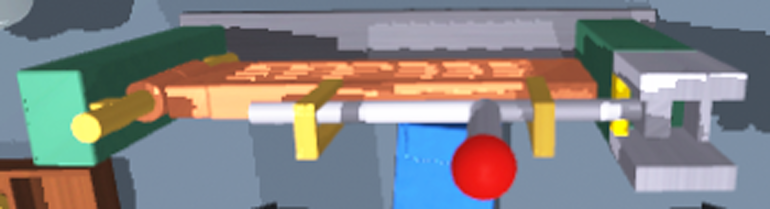

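step_arm:
  rows:
    - [[0,0,0,0,0,-0.02,-1],[0,0,0,0,0,-0.04,-0.6],[0,0,0,0,0,-0.055,-0.3],[0,0,0,0,0,-0.067,0],[0,0,0,0,0,-0.073,0],[0,0,0,0,0,-0.074,0.3],[0,0,0,0,0,-0.074,0.3]]
  grip_force: 40

```text
time: 15.5
position: [0.6721, -0.0092, 0.1953]
ee_rot: [0.025, -0.706, 0.707, -0.025]
contact_force: [-0.2, 0.0, 0.8]
width: 0.0502
```

Run:
```python
from h import *
s=env.get_state(); print(s["time"],s["width"],s["position"],s["contact_force"]); np.save("w12.npy",wpose(s))
im=snapshot("wrist"); cv2.imwrite("pics/wrist12.png",im[:,:,::-1])
im=snapshot("scene"); cv2.imwrite("pics/scene12.png",cv2.resize(im[160:280,320:460,::-1],None,fx=5,fy=5,interpolation=cv2.INTER_CUBIC))
```

```text
15.5 0.0501726325356708 [ 0.6721 -0.0092  0.1953] [-0.1782  0.0318  0.8249]
```

View pics/wrist12.png

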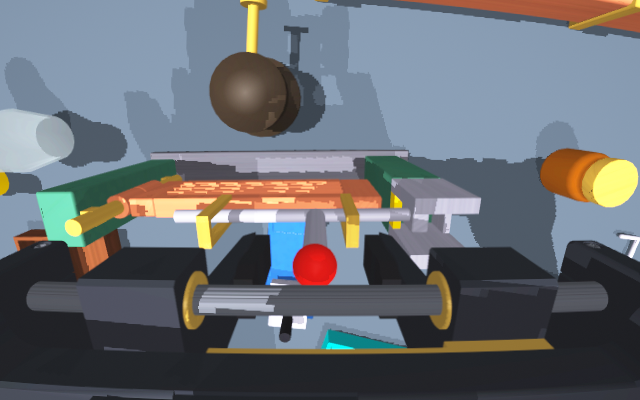

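View pics/scene12.png

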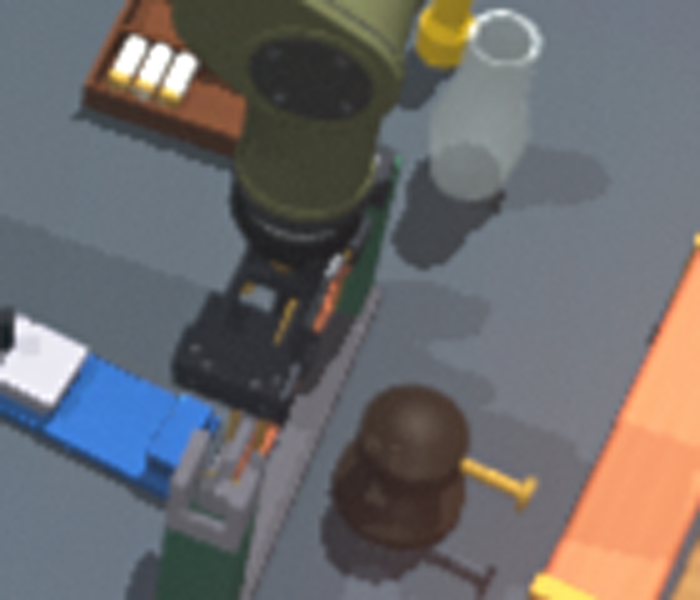

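step_arm:
  rows:
    - [[0,0,0,0,0,0,1],[0,0,0,0,0,0,1],[0,0,0,0,0,0,1],[0,0,0,0,0,0,1],[0,0,0,0,0,0,1],[0,0,0,0,0,0,1],[0,0,0,0,0,0,1]]
  grip_force: 40

```text
time: 16.18
position: [0.6726, -0.0079, 0.1955]
ee_rot: [0.025, -0.707, 0.707, -0.026]
contact_force: [0.4, 0.3, 3.7]
width: 0.0193
```

step_arm:
  rows:
    - [[0,0,0,0,0,0,1],[0,0,0,0,0,0,1]]

```text
time: 16.35
position: [0.6726, -0.0079, 0.1954]
ee_rot: [0.025, -0.707, 0.707, -0.026]
contact_force: [-0.4, 0.5, 3.5]
width: 0.0194
```

Run:
```python
from h import *
s=env.get_state(); print(s["time"],s["width"],s["position"],s["contact_force"]); np.save("w13.npy",wpose(s))
im=snapshot("wrist"); im=(255*(im/255.)**.6).astype('uint8'); cv2.imwrite("pics/wrist13.png",cv2.resize(im[170:340,200:440,::-1],None,fx=3.3,fy=3.3,interpolation=cv2.INTER_CUBIC))
```

```text
16.35 0.01941736242252603 [ 0.6726 -0.0079  0.1954] [-0.3616  0.5046  3.5249]
```

View pics/wrist13.png

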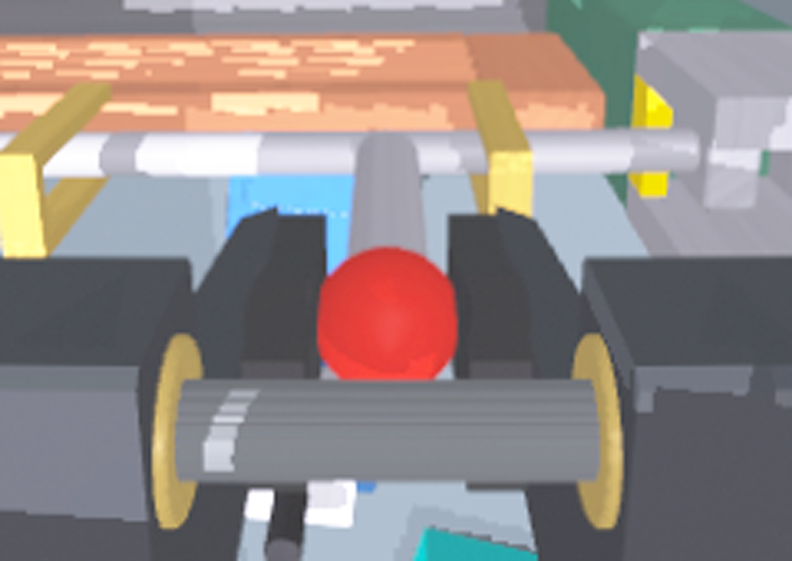

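step_arm:
  rows:
    - [[0,0,0,0,0,0,0.5],[0,0,0,0,0,0,0.4],[0,0,0,0,0,0,0.3],[0,0,0,0,0,-0.002,0.3],[0,0,0,0,0,-0.003,0.3],[0,0,0,0,0,-0.004,0.3],[0,0,0,0,0,-0.004,0.3]]

```text
time: 16.98
position: [0.672, -0.008, 0.1905]
ee_rot: [0.026, -0.707, 0.707, -0.025]
contact_force: [0.5, 0.0, 0.8]
width: 0.0307
```

step_arm:
  rows:
    - [[0,0,0,0,0,-0.001,0.3],[0,0,0,0,0,-0.002,0.3],[0,0,0,0,0,-0.003,0.3],[0,0,0,0,0,-0.003,0.3]]

```text
time: 17.32
position: [0.6722, -0.008, 0.1878]
ee_rot: [0.026, -0.707, 0.707, -0.026]
contact_force: [0.2, 0.1, 0.5]
width: 0.0305
```

step_arm:
  rows:
    - [[0,0,0,0,0,0,1],[0,0,0,0,0,0,1],[0,0,0,0,0,0,1],[0,0,0,0,0,0,1],[0,0,0,0,0,0,1]]

```text
time: 17.73
position: [0.6724, -0.0079, 0.1881]
ee_rot: [0.026, -0.707, 0.707, -0.026]
contact_force: [-0.3, 0.1, 0.0]
width: 0.018
```

step_arm:
  rows:
    - [[0,0,0,0,0,0.004,1],[0,0,0,0,0,0.008,1],[0,0,0,0,0,0.012,1],[0,0,0,0,0,0.016,1],[0,0,0,0,0,0.017,1],[0,0,0,0,0,0.017,1]]

```text
time: 18.23
position: [0.6723, -0.0079, 0.2055]
ee_rot: [0.026, -0.707, 0.707, -0.026]
contact_force: [0.6, 0.6, -2.8]
width: 0.0182
```

Run:
```python
from h import *
s=env.get_state(); print(s["time"],s["width"],s["position"],s["contact_force"]); np.save("w14.npy",wpose(s))
im=snapshot("wrist"); im=(255*(im/255.)**.6).astype('uint8'); cv2.imwrite("pics/wrist14.png",cv2.resize(im[170:340,200:440,::-1],None,fx=3.3,fy=3.3,interpolation=cv2.INTER_CUBIC))
```

```text
18.2333 0.01821882542668907 [ 0.6723 -0.0079  0.2055] [ 0.597   0.5712 -2.845 ]
```

View pics/wrist14.png

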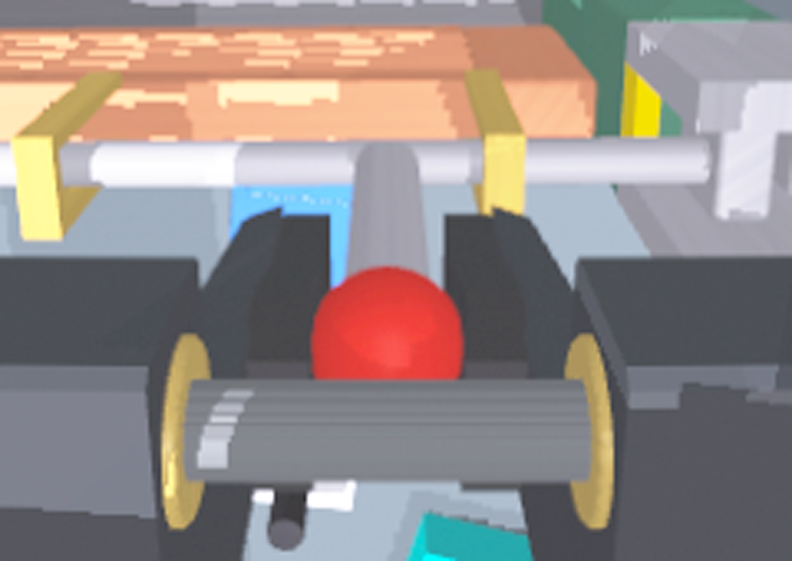

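step_arm:
  rows:
    - [[0,0,0,-0.0003,0.004,0,1],[0,0,0,-0.0006,0.008,0,1],[0,0,0,-0.001,0.012,0,1],[0,0,0,-0.0012,0.016,0,1],[0,0,0,-0.0015,0.019,0,1],[0,0,0,-0.0018,0.022,0,1],[0,0,0,-0.002,0.026,0,1],[0,0,0,-0.0023,0.03,0,1],[0,0,0,-0.0026,0.033,0,1],[0,0,0,-0.0026,0.033,0,1]]

```text
time: 19.12
position: [0.6695, 0.0267, 0.2051]
ee_rot: [-0.026, 0.707, -0.706, 0.026]
contact_force: [0.2, 2.0, -2.6]
width: 0.0181
```

Run:
```python
from h import *
s=env.get_state(); print(s["time"],s["width"],s["position"],s["contact_force"],s["qpos"]); np.save("w15.npy",wpose(s))
im=snapshot("wrist"); im=(255*(im/255.)**.6).astype('uint8'); cv2.imwrite("pics/wrist15.png",im[:,:,::-1])
```

```text
19.1167 0.01812525791230347 [0.6695 0.0267 0.2051] [ 0.2176  1.9948 -2.5832] [-0.0072  0.7556 -0.1978  1.4165  0.1609  0.9853 -1.7382]
```

View pics/wrist15.png

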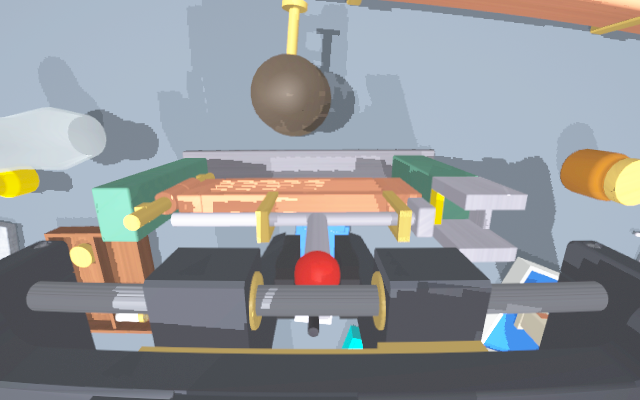

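step_arm:
  rows:
    - [[0,0,-0.06,-0.0114,-0.0004,0,1],[0,0,-0.12,-0.0228,0.0002,0,1],[0,0,-0.18,-0.0341,0.0017,0,1],[0,0,-0.24,-0.0452,0.0043,0,1],[0,0,-0.3,-0.0561,0.0078,0,1]]

```text
time: 19.58
position: [0.6171, 0.0326, 0.2064]
ee_rot: [0.085, 0.703, -0.702, -0.079]
contact_force: [7.5, -2.4, -2.3]
width: 0.0183
```

Run:
```python
from h import *
s=env.get_state(); print(s["time"],s["width"],s["position"],s["contact_force"],s["qpos"])
im=snapshot("wrist"); im=(255*(im/255.)**.6).astype('uint8'); cv2.imwrite("pics/wrist16.png",im[:,:,::-1])
```

```text
19.5833 0.018268582011455203 [0.6171 0.0326 0.2064] [ 7.543  -2.3863 -2.3356] [-0.0638  0.6727 -0.1133  1.601   0.0934  0.8646 -2.0162]
```

View pics/wrist16.png

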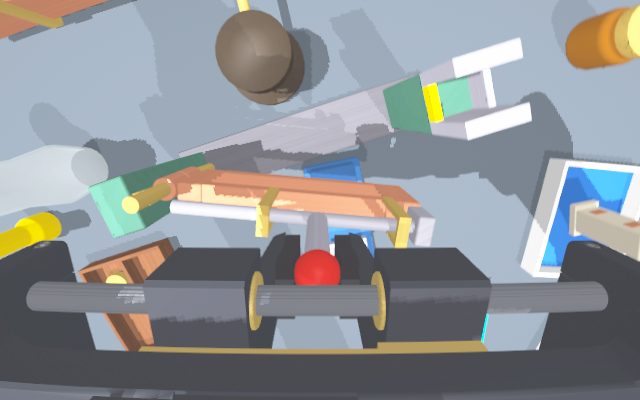

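step_arm:
  rows:
    - [[0,0,-0.05,-0.0055,0.0022,0,1],[0,0,-0.1,-0.0105,0.0044,0,1],[0,0,-0.15,-0.0155,0.007,0,1],[0,0,-0.2,-0.0205,0.0098,0,1],[0,0,-0.2,-0.0255,0.0128,0,1],[0,0,-0.2,-0.03,0.016,0,1],[0,0,-0.2,-0.03,0.016,0,1],[0,0,-0.2,-0.03,0.016,0,1],[0,0,-0.2,-0.03,0.016,0,1]]

```text
time: 20.38
position: [0.5848, 0.048, 0.2054]
ee_rot: [-0.151, -0.691, 0.691, 0.149]
contact_force: [4.3, -2.3, -2.7]
width: 0.0181
```

Run:
```python
from h import *
s=env.get_state(); print(s["time"],s["width"],s["position"],s["contact_force"],s["qpos"],s["qd"])
v=s["position"][:2]-np.array([.659,.157]); print("theta",-85.4-np.degrees(np.arctan2(v[1],v[0])),np.linalg.norm(v)); np.save("w17.npy",wpose(s))
im=snapshot("wrist"); im=(255*(im/255.)**.6).astype('uint8'); cv2.imwrite("pics/wrist17.png",im[:,:,::-1])
im=snapshot("top"); cv2.imwrite("pics/top17.png",cv2.resize(im[90:230,240:460,::-1],None,fx=3.6,fy=3.6,interpolation=cv2.INTER_CUBIC))
im=snapshot("scene"); cv2.imwrite("pics/scene17.png",im[:,:,::-1])
```

```text
20.3833 0.01814987440894852 [0.5848 0.048  0.2054] [ 4.2935 -2.2523 -2.6984] [-0.1287  0.6347 -0.0553  1.6934  0.0466  0.8128 -2.2028] [ 0.0007  0.0033  0.0014  0.001  -0.001   0.0012 -0.0028]
theta 38.84101549345422 0.13183043506398082
```

View pics/wrist17.png

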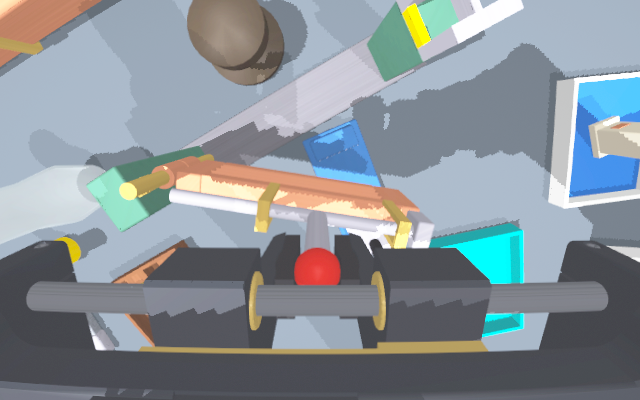

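View pics/top17.png

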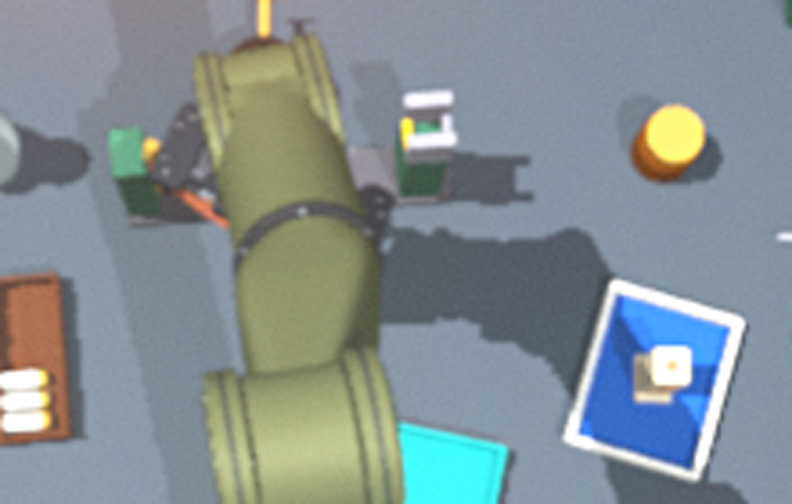

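View pics/scene17.png

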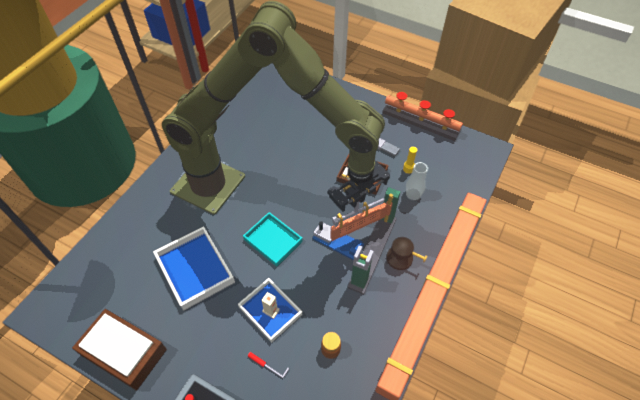

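The flap is held at about 39° by the red knob, the arm is still, and the carrier stands in the small white tray. I'm handing in.

Run:
```python
from h import *
s=env.get_state(); print(s["time"],s["width"],s["position"],s["contact_force"])
env.job_done(); s=env.get_state(); print(s["time"],s["width"],s["position"],s["contact_force"])
```

```text
20.5333 0.017991011107573406 [0.5848 0.048  0.2053] [ 4.3831 -2.8583 -2.5953]
the job is handed in; nothing more can be done
the job is handed in; nothing more can be done
```

I finished the whole job and handed it in at 20.5 s, with the fingers still holding the red knob. No verdict came back.

- **Jaw:** I slid it open about 31 mm while the carrier stayed standing in the vise.
- **Carrier:** I lifted it out and let go of it near the centre of the small white tray. The last pictures show it standing upright there.
- **Bolt:** I lifted it about 17 mm and pulled it to a draw of roughly 37 mm. That draw is worked out from how far the hand moved and where the knob started, since the joint itself could not be read.
- **Flap:** I swung it to about 39°, worked out from the knob's position around the hinge. At hand-in the gripper had the knob at an 18 mm opening with the grip set to 40 N, the arm was still, and the force on the tool was about 5 N, sideways against the spring and 2.6 N down.
- **Bystanders:** none looked moved in the last pictures, though the arm hides part of the brush in the last scene view. I checked this by eye only.

**What disagreed:**
- **Fingertips:** they sit about 30 mm short of the stated TCP, judging from the pictures. My first grasp on the jaw handle closed on air above it, so I gripped lower from then on.
- **Knob:** my first grip sat a little high on the ball, so I redid it 7 mm lower before lifting.

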